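# Load a flask into the bench-top fume hood

### The arm

A 7-joint arm with a two-finger parallel gripper is mounted at the origin on the work surface; the furniture and walls round the work are solid. World frame = base frame: x ahead of the robot, y to its left, z up, the work surface at z = 0. Lengths are in mm, angles in rad, forces in N, time in s.
With the tool pointing down it reaches from about 400 to 850 mm from the base axis. Payload 4.4 kg.
Tool frame: the origin (TCP) lies between the finger pads; the fingertips stand nose_length ahead of it and the grasp point (between the pads) lies 3 mm ahead of it (nose_length is the distance from the TCP to the fingertips, in mm); z points along the fingers, y is the line along which they close (so a half turn about z gives the same grasp; the last joint's range is limited). The gripper opens to 94 mm and grips with 3 to 60 N. Pads are 16 mm wide; open, the fingers measure 119 mm over their backs; the gripper's body (75 mm by 177 mm) begins 78 mm behind the grasp point.
Start: joints at [-1.311, 0.628, 0.038, 1.517, -0.027, 0.996, -0.02], TCP at [208.02, 615.829, 227.478] pointing down, gripper open.
Joint ranges: [-3.06, 3.06], [-0.37, 2.12], [-1.25, 1.32], [0.18, 2.47], [-1.1, 4.24], [0.23, 1.98], [-2.94, 2.94]. Speed limits (rad/s): [2.57, 2.57, 3.14, 3.14, 3.14, 3.14, 3.14].

### API

Orientations are given as a 3x3 rotation matrix whose columns are the frame's x, y, z axes.
In Python, from cell import move_pose, move_linear, movej, grip, hold, ik, get_image, PlanningError, close_job, get_t, get_q, get_dq, get_joint_efforts, get_eef_pos, get_tool_rot, get_contact_force, get_torque, get_gripper_width, get_gripper_force, nose_length gives the robot as it stands. Calls block until the motion is done:
- move_pose(position, orientation): joint-space move of the TCP to a pose.
- move_linear(position, frame=None, rate=150, stop_force=None): straight line of the TCP; frame=None keeps the orientation; rate is the mean speed in mm/s. With stop_force (N) it stops when the force on the tool has changed by that much, and returns True; else False.
- movej(angles): joint-space move.
- grip(opening, squeeze=None): opening from 0.0 (shut) to 1.0 (fully open); squeeze is the grip in N (None keeps the last); returns when the fingers have stopped.
- hold(seconds).
- ik(position, orientation): joint angles nearest the present ones, or None.
- get_image(name): name is "scene" or "top" or "wrist"; returns a dict with "img" (400x640x3 uint8, blue, green, red), "camera_matrix" (3x3 intrinsics, pixels), "k1" (the pictures are not rectified: a ray, as slopes to the right and down, at radius r is drawn at 1 + k1 r^2 times it, then the intrinsics apply), "R" (3x3) and "t" (3): a world point X has camera coordinates R X + t. Camera axes: x right, y down, z forward; pixel columns grow to the right and rows downward; lengths in mm; the calibration is good to about 2 mm. A picture is of the moment at which its call begins. There is no depth.
A pose or a line that the arm cannot do raises PlanningError and nothing moves.
- close_job(): hands the job in; it is judged then, once.
Readings, each from a call of its own:
- get_t(): time.
- get_q(): joint angles.
- get_dq(): joint speeds.
- get_joint_efforts(): joint torques, N m.
- get_eef_pos(): TCP position.
- get_tool_rot(): TCP orientation.
- get_contact_force(): force on the tool from outside, world axes, zero at the start.
- get_torque(): the same for the moment, N m.
- get_gripper_width(): opening from 0.0 (shut) to 1.0 (fully open).
- get_gripper_force(): force on a finger pad.
Only numpy, scipy, OpenCV 4.12 (cv2) and the standard library are available. Lean on these libraries where they do the work, as an engineer would, in place of code of your own. Each camera call takes 0.05 s, during which the arm holds its last target. There are 200 camera calls.

### The job

Load the conical flask into the small fume hood: push its sash up by the rail until the rail's top is level with the pointer on the jamb, not well past it, and let go. Then stand the flask upright on the carriage's round tray, hold the carriage's release bar up while you slide the carriage fully into the hood, and let the bar drop into the innermost notch. Finally close the sash fully behind the flask; leave the pointer, the beaker and the tip box where they are.

Things in the scene. Friction and masses are not known exactly. Their poses are not given: they have to be found in the camera images.
- hood: Fixed bench-top fume hood, white and aluminium with clear sides, 306 mm wide, 146 mm deep, 460 mm high, duct collar on its roof. Origin on the worktop below the middle of the front face. +x level into the hood, +y along the face, z up. It faces the robot's left: +y points roughly away from the robot. Jambs (y = +-137 mm, 26 mm wide) stand 8 mm out of the face; a 66 mm sill lies beside the track.
- track (a point): A point on the worktop under the track, on its centre line (hood y = 0), 110 mm in front of the face. The carriage's track is 90 mm wide and up to 26 mm high and runs along hood x from 335 mm in front of the face to 115 mm inside. On its front part a steel rack with five notches lies either side of the guide rail.
- sash (a joint): Height of the clear sash in m: 0 = fully closed on the sill, grows upward to 0.175; 0 to 0.025 at the start. It slides straight up. Spring-balanced: it stays where it is left, and about 3 N moves it up or down (4.5 N at 0.1 m/s). Its pane, 190 mm high, stands in the plane of the face above the rail.
- sash_rail (a point): Middle of the upper face of the sash's aluminium finger rail, 22 mm in front of the face. The rail runs along the sash's lower edge: 236 mm long (hood y), 14 mm thick, its front edge 36 mm out of the face. Closed, its underside is 70 mm above the worktop. Push up under it or down on it 60 to 100 mm to either side of the middle, clear of the track, fingers leaning about 40 degrees to the hood.
- mark (a joint): Height setting of the pointer in m, 0.115 to 0.15, on the scale of joint sash: the sash is at the mark when joint sash equals joint mark.
- mark_edge (a point): Upper face of the tip of the dark pointer clamped, with a black thumbscrew (21 mm across, its centre at this same height), to the front of the jamb nearer the robot, by that end of the rail (hood x = -26 mm, y = -122 mm; it reaches 35 mm out of the face). The sash is at the mark when the upper face of its rail is level with this. Not to be moved.
- carriage (a joint): Travel of the carriage in m: 0 = loading notch, out in front (start); grows into the hood along hood +x; 0.190 = innermost notch; end stop at 0.1925. Notches every 47.5 mm, each with 3 mm of play either way. About 1.5 N moves it while the release bar is up; it is locked while the bar is down in a notch.
- tray (a point): Centre of the floor of the carriage's round aluminium tray, 36 mm above the worktop. The tray is 98 mm across, 86 mm inside, its lip 8 mm high. It moves with the carriage: 125 mm in front of the hood's face at the loading notch, 65 mm behind the face at the innermost notch.
- release_bar (a joint): Lift of the release bar in m: 0 = down, its two pawls in the notches; above 0.012 the pawls are clear; upper stop at 0.022. It slides straight up on the carriage; a spring and its weight press it down with 3.5 to 4.5 N. Let go between notches it rests on the rack at 0.010.
- bar_grip (a point): Centre of the release bar's black grip, 80 mm above the worktop when down: 88 mm long along hood x (the sliding direction), 16 mm wide, 16 mm high; 32 mm free below it except for a post near each end. Can be taken from above across its width. Moves with the carriage, 180 mm in front of the tray's centre, so 115 mm in front of the hood's face at the innermost notch.
- flask_centre (a point): Centre, half-way up, of the loose conical glass flask with a blue screw cap, partly full: 123 mm tall, foot 69 mm across, 0.08 to 0.14 kg. The cap is 36 mm across and 22 mm high; the cap's centre lies 50 mm above this point. z axis up along the flask. It stands on the worktop to the robot's left.
- flask: The same flask; origin at the middle of its foot.
- beaker_centre (a point): Centre of an empty clear beaker, 53 mm across, 66 mm tall; a bystander.
- tip_box: Blue and white pipette tip box, 100 x 66 x 57 mm, origin under its middle; a bystander.
Mind the look-alikes: they are no part of the job. What is shaped like the flask but pink is not meant.

How it is judged (in metres and radians):
On the way, in this order (a step that is already met when the one before it is completed fails the run):
1. the sash is raised to the pointer and let go (z of sash_rail in the frame of mark_edge between -0.01 and 0.01 m and contact force between each of the arm, the fingers and sash below 0.3 N), for 0.2 s.
2. the flask stands on the tray and is let go (horizontal distance between flask_centre and tray below 0.015 m and z of flask_centre in the frame of tray below 0.066 m and angle between flask_centre's own z axis and vertical below 0.1 rad and contact force between the fingers and flask below 0.2 N), for 0.2 s.
3. the carriage is in and its release bar has dropped into the innermost notch (value of joint carriage above 0.185 m and value of joint release_bar below 0.004 m and horizontal distance between flask_centre and tray below 0.015 m and angle between flask_centre's own z axis and vertical below 0.1 rad), for 0.2 s.
At the end, for the whole second after the job is handed in: The sash is closed to within 6 mm; the carriage is in its innermost notch (travel over 0.185 m) with the release bar down in it (lift under 4 mm); the flask stands upright (within 0.1 rad) on the tray's floor, within 15 mm of the tray's centre, at rest (all of step 3 and value of joint sash below 0.006 m and z of flask_centre in the frame of tray below 0.066 m and linear speed of flask below 0.02 m/s); the robot touches nothing.
It fails at once if the sash is raised more than 25 mm past the pointer (z of sash_rail in the frame of mark_edge above 0.025 m).
It fails at once if the pointer is shifted by more than 6 mm (distance of mark_edge from where it was at the start of the episode above 0.006 m).
It fails at once if the flask is tipped by more than 0.5 rad (angle between flask_centre's own z axis and vertical above 0.5 rad).
It fails at once if the beaker or the tip box is moved by more than 25 mm (distance of any of beaker_centre, tip_box from where it was at the start of the episode above 0.025 m).
It also fails if it takes over 72 s, if anything falls off the work surface, if the arm or the gripper's body presses on something with over 40 N, if the wrist force passes 120 N, or if a joint passes its speed limit or range.

## Working session

There is one attempt and no reset: what is moved stays moved. The work goes in short steps, each a Python script; the robot and the scene stay as the last script left them, time stands still between calls to the robot, and variables do not carry over. Pictures are saved under pics/ and viewed, at most 10 in all, crops included, and the job is handed in when it is done.

```bash
ls; mkdir -p pics; python3 - <<'E'
from cell import *
import cv2
for n in("scene","top"):
    d=get_image(n);cv2.imwrite(f"pics/{n}0.png",d["img"]);print(n,d["camera_matrix"],d["k1"],d["R"],d["t"])
print(nose_length if not callable(nose_length) else nose_length(),get_t(),get_tool_rot())
E
```

```text
pics
scene [[504.09907057   0.         318.45364743]
 [  0.         504.09907057 193.05134409]
 [  0.           0.           1.        ]] -0.11253857930233421 [[ 0.59839023 -0.8012009  -0.0025012 ]
 [-0.60273962 -0.448105   -0.66023243]
 [ 0.52785801  0.3965842  -0.75105718]] [-258.99926353  397.5055572   934.65342738]
top [[415.63355108   0.         317.57088556]
 [  0.         415.63355108 201.77058198]
 [  0.           0.           1.        ]] 0.01681332592815072 [[ 1.33666616e-03 -9.99855416e-01 -1.69516803e-02]
 [-9.94841351e-01  3.89902533e-04 -1.01442270e-01]
 [ 1.01434212e-01  1.69998269e-02 -9.94696992e-01]] [  80.28093523  531.77052691 1148.16320568]
22.0 0.1 [[-9.47415374e-01  3.20006054e-01 -4.84847163e-04]
 [ 3.20006417e-01  9.47414027e-01 -1.59822923e-03]
 [-5.20920262e-05 -1.66934115e-03 -9.99998605e-01]]
```

View pics/scene0.png

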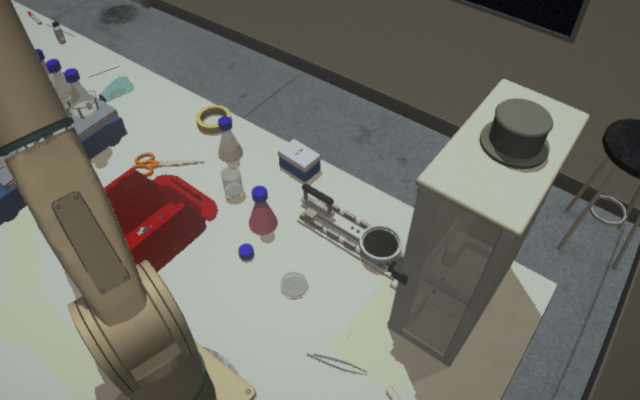

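View pics/top0.png

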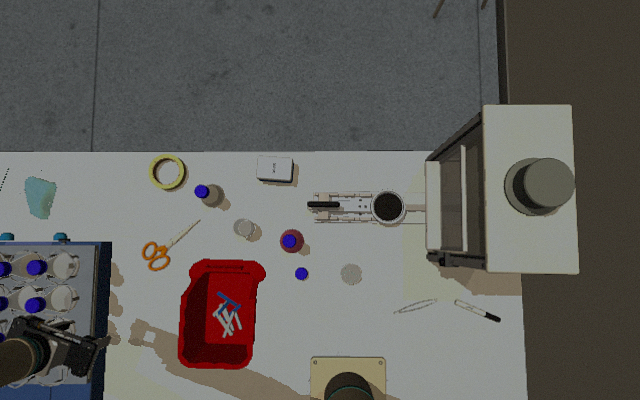

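Candidates for the flask: clear with blue cap at scene (226,140)/top (202,191); pink one at scene (262,210)/top (291,241), which is ruled out by its colour; bottles in the blue rack at far left. The clear one standing alone on the worktop fits. I'll confirm it enlarged, along with the track and pointer.

```bash
cat > h.py <<'E'
from cell import *
import numpy as np, cv2
from scipy.optimize import least_squares
def ray(d,px):
    K=d["camera_matrix"];k=np.array([d["k1"],0,0,0,0.])
    p=cv2.undistortPoints(np.array([[px]],float),K,k,None)[0,0]
    R=d["R"];return -R.T@d["t"],R.T@np.array([p[0],p[1],1])
def onz(d,px,z):
    c,v=ray(d,px);return c+v*(z-c[2])/v[2]
def proj(d,X):
    X=np.atleast_2d(np.asarray(X,float))
    return cv2.projectPoints(X,cv2.Rodrigues(d["R"])[0],np.asarray(d["t"],float),d["camera_matrix"],np.array([d["k1"],0,0,0,0.]))[0][:,0]
def tri(obs):
    A=np.zeros((3,3));b=np.zeros(3)
    for d,px in obs:
        c,v=ray(d,px);v=v/np.linalg.norm(v);P=np.eye(3)-np.outer(v,v);A+=P;b+=P@c
    return np.linalg.solve(A,b)
def snap(n,f=None):
    d=get_image(n)
    if f: cv2.imwrite(f"pics/{f}.png",d["img"])
    return d
E
python3 - <<'E'
import cv2,numpy as np
s=cv2.imread("pics/scene0.png");t=cv2.imread("pics/top0.png")
a=cv2.resize(t[150:280,180:500],(800,325),interpolation=cv2.INTER_CUBIC)
b=cv2.resize(s[100:200,190:290],(270,270),interpolation=cv2.INTER_CUBIC)
c=cv2.resize(s[165:315,290:583],(530,270),interpolation=cv2.INTER_CUBIC)
cv2.imwrite("pics/crop1.png",np.vstack([a,np.hstack([b,c])]))
E
```

```text
(no output)
```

View pics/crop1.png

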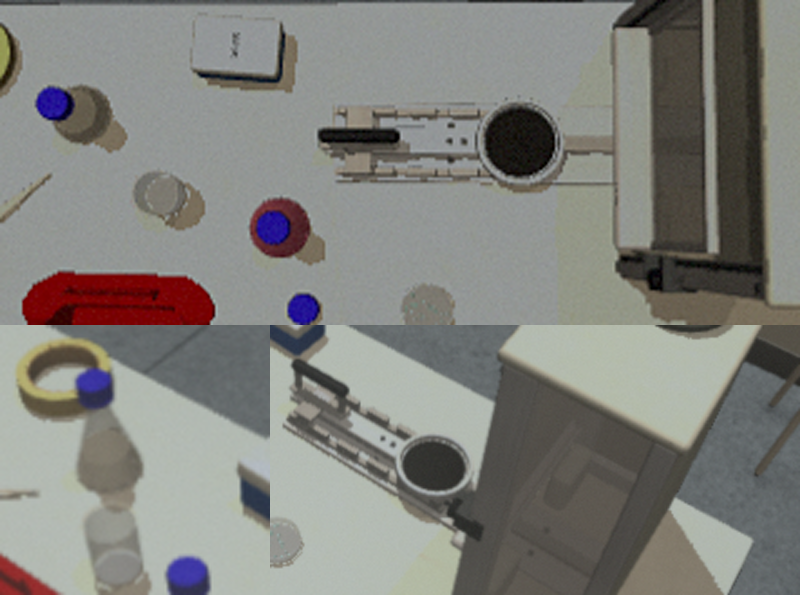

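The crop confirms the clear blue-capped flask: cap at top (202,191), scene (225,123). The tray is at top (388,208), the grip at top (323,204), and the dark pointer on the near jamb is around top (442,260), scene (398,273). Next I'll compute positions.

```bash
cat > a.py <<'E'
from h import *
s=snap("scene");t=snap("top")
def blob(d,roi,hsv=None):
    x0,y0,x1,y1=roi;im=d["img"][y0:y1,x0:x1].astype(int)
    m=((im[...,0]>im[...,2]+60)&(im[...,0]>im[...,1]+60)).astype(np.uint8)
    y,x=np.nonzero(m);return (x.mean()+x0,y.mean()+y0),len(x)
ct,n1=blob(t,(185,175,225,210));cs,n2=blob(s,(212,108,240,136))
print("cap px",ct,n1,cs,n2,"tri",tri([(t,ct),(s,cs)]),"top@z=120",onz(t,ct,118))
T=tri([(t,(387.6,207.6)),(s,(380.1,241.7))]);print("tray",T,onz(t,(387.6,207.6),44),onz(s,(380.1,241.7),44))
# dark ellipse fits
for d,roi,nm in((t,(360,185,415,232),"t"),(s,(350,215,410,268),"s")):
    x0,y0,x1,y1=roi;g=cv2.cvtColor(d["img"][y0:y1,x0:x1],cv2.COLOR_BGR2GRAY)
    m=(g<70).astype(np.uint8);n,l,st,c=cv2.connectedComponentsWithStats(m);k=1+st[1:,4].argmax();p=(c[k][0]+x0,c[k][1]+y0)
    print(nm,"tray floor",p,st[k],onz(d,p,36),onz(d,p,40))
x0,y0,x1,y1=300,195,345,215;g=cv2.cvtColor(t["img"][y0:y1,x0:x1],cv2.COLOR_BGR2GRAY)
m=(g<60).astype(np.uint8);n,l,st,c=cv2.connectedComponentsWithStats(m);k=1+st[1:,4].argmax();p=(c[k][0]+x0,c[k][1]+y0)
print("grip",p,st[k],onz(t,p,86))
# rail corners in top at z=84..109
for z in(84,109): print(z,[onz(t,q,z).round(1)[:2] for q in((180+.4*614,150+.4*250),(180+.4*614,150+.4*28))])
# hood roof corners top z=460
print("roof",[onz(t,q,460).round(1)[:2] for q in((484,105),(573,105),(579,274),(487,272))])
E
python3 a.py
```

```text
cap px (np.float64(200.4), np.float64(190.8)) 125 (np.float64(224.1358024691358), np.float64(120.33333333333333)) 81 tri [550.05743073 387.62094875 120.14624975] top@z=120 [551.61600495 386.87657754 118.        ]
tray [ 513.13501239 -113.41867101   45.65858877] [ 513.72723825 -114.23119868   44.        ] [ 513.72323363 -112.39472112   44.        ]
t tray floor (np.float64(387.45631067961165), np.float64(206.21197411003237)) [ 14   7  28  29 618] [ 518.32616789 -115.10452532   36.        ] [ 517.96153528 -114.49956215   40.        ]
s tray floor (np.float64(380.23579545454544), np.float64(242.90625)) [ 14  15  34  27 704] [ 516.3908064  -111.93406353   36.        ] [ 513.7385289 -113.1762634   40.       ]
grip (np.float64(323.7241379310345), np.float64(204.20114942528735)) [  7   6  33   7 174] [519.22126189  62.99917279  86.        ]
84 [array([ 397.6, -206.5]), array([ 636.2, -212.5])]
109 [array([ 397.9, -200.5]), array([ 631.1, -206.4])]
roof [array([ 663.4, -227.5]), array([ 662. , -385.1]), array([ 362.4, -377.4]), array([ 365. , -221.2])]
```

```bash
cat >> h.py <<'E'
O=np.array([513,-238.5,0.]);ex=np.array([-.021,-.9998,0]);ey=np.array([.9998,-.021,0])
def H(x,y,z): return O+x*ex+y*ey+np.array([0,0,z])
def lean(a): # tool leaning: fingers point into the hood and down, a rad from vertical
    z=np.sin(a)*ex-np.cos(a)*np.array([0,0,1]);y=-ey
    return np.column_stack([np.cross(y,z),y,z])
E
python3 - <<'E'
from h import *
s=snap("scene");t=snap("top")
for z in(199,210,222,234):print(z,proj(s,[H(-35,-122,z),H(-26,-122,z),H(-8,-137,z)]).round(1).tolist(),proj(t,[H(-35,-122,z),H(-26,-122,z),H(-8,-137,z)]).round(1).tolist())
print("rail0/25 near end front",proj(s,[H(-36,-118,84),H(-36,-118,109)]).round(1).tolist())
for a in(40,45,50,60,70):
  for sg in(1,-1):
    R=lean(np.radians(a));R[:,:2]*=sg
    for y in(80,-80):
      for z in(35,150):
        tip=H(-22,y,z);q=ik(tip-22*R[:,2],R);print(a,sg,y,z,None if q is None else np.round(q,2))
im=cv2.resize(s["img"][235:300,370:435],(480,480),interpolation=cv2.INTER_CUBIC);im2=cv2.resize(t["img"][240:275,420:460],(320,280),interpolation=cv2.INTER_CUBIC)
c=np.zeros((480,800,3),np.uint8);c[:,:480]=im;c[:280,480:]=im2;cv2.imwrite("pics/crop2.png",c)
E
```

```text
199 [[393.2, 259.1], [397.4, 261.6], [401.5, 272.3]] [[435.0, 253.2], [438.9, 253.2], [446.6, 259.8]]
210 [[393.9, 255.7], [398.1, 258.2], [402.2, 269.0]] [[436.3, 253.3], [440.1, 253.3], [448.0, 260.0]]
222 [[394.7, 251.9], [398.9, 254.4], [403.1, 265.2]] [[437.7, 253.4], [441.6, 253.5], [449.5, 260.2]]
234 [[395.4, 248.0], [399.8, 250.5], [404.0, 261.4]] [[439.1, 253.5], [443.0, 253.6], [451.1, 260.4]]
rail0/25 near end front [[387.4, 289.7], [388.8, 283.2]]
40 1 80 35 [-0.05  0.92 -0.05  1.81  1.08  0.86  2.11]
40 1 80 150 [ 0.    0.74 -0.14  1.78  0.98  1.02  2.3 ]
40 1 -80 35 [-0.21  0.86  0.13  2.25  1.35  0.61  1.66]
40 1 -80 150 [-0.08  0.6  -0.06  2.21  1.1   0.84  2.02]
40 -1 80 35 [-0.45  1.04  0.63  1.82  0.36  0.49 -0.43]
40 -1 80 150 [-0.51  0.87  0.72  1.8   0.28  0.65 -0.24]
40 -1 -80 35 [-0.47  0.94  0.53  2.25  1.15  0.29 -1.28]
40 -1 -80 150 [-0.62  0.74  0.76  2.23  0.57  0.41 -0.55]
45 1 80 35 [-0.1   0.96 -0.05  1.8   1.13  0.94  2.04]
45 1 80 150 [-0.03  0.78 -0.15  1.79  1.05  1.09  2.21]
45 1 -80 35 [-0.25  0.91  0.11  2.24  1.35  0.7   1.6 ]
45 1 -80 150 [-0
[... 924 characters left out ...]
   1.2   1.16  1.67]
60 -1 80 35 [-0.61  1.24  0.66  1.76  0.63  0.67 -0.85]
60 -1 80 150 [-0.69  1.11  0.84  1.79  0.47  0.7  -0.56]
60 -1 -80 35 [-0.67  1.19  0.54  2.18  1.05  0.53 -1.44]
60 -1 -80 150 [-0.81  1.02  0.81  2.22  0.77  0.5  -0.98]
70 1 80 35 [-0.23  1.21 -0.06  1.69  1.24  1.35  1.8 ]
70 1 80 150 [-0.17  1.01 -0.16  1.75  1.24  1.46  1.91]
70 1 -80 35 [-0.37  1.2   0.01  2.1   1.24  1.16  1.42]
70 1 -80 150 [-0.28  0.95 -0.12  2.17  1.2   1.32  1.55]
70 -1 80 35 [-0.69  1.39  0.74  1.7   0.57  0.75 -0.87]
70 -1 80 150 [-0.74  1.23  0.86  1.77  0.55  0.78 -0.7 ]
70 -1 -80 35 [-0.89  1.45  0.79  2.12  0.55  0.44 -1.05]
70 -1 -80 150 [-0.9   1.2   0.86  2.19  0.7   0.54 -1.01]
```

View pics/crop2.png

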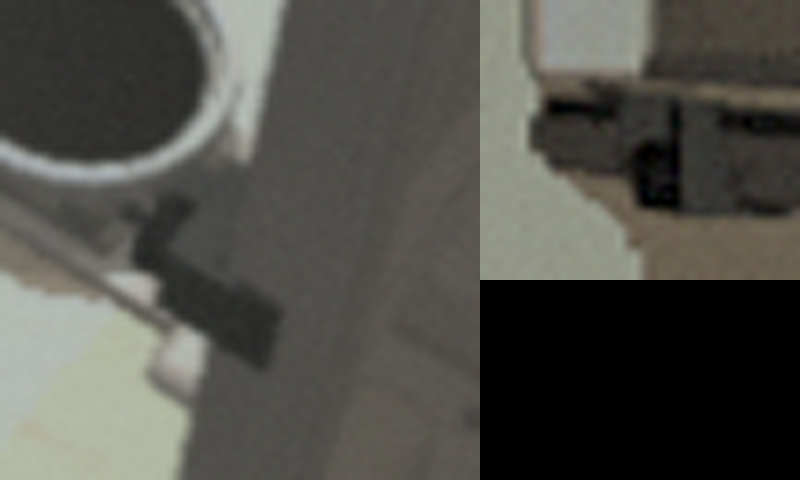

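The pointer's tip is near scene (394.5,262), so its height is about 200 mm. The rail end at scene (391,285) puts the sash about 10–18 mm up. Moving under the rail on the far side now.

```bash
cat > s1.py <<'E'
from h import *
R=lean(np.radians(50));P=lambda x,y,z:H(x,y,z)-22*R[:,2]
grip(0.0,10)
move_pose(P(-140,87,170),R)
snap("wrist","w1")
move_linear(P(-75,87,32),rate=200)
move_linear(P(-22,87,32),rate=100)
print(get_t(),get_contact_force())
r=move_linear(P(-22,87,100),rate=25,stop_force=1.5)
e=get_eef_pos();print(r,e,"tip z",(e+22*get_tool_rot()[:,2])[2],get_contact_force(),get_t())
d=snap("wrist","w2");snap("scene","s2")
E
python3 s1.py; python3 - <<'E'
import cv2,numpy as np
a,b=cv2.imread("pics/w1.png"),cv2.imread("pics/w2.png");s=cv2.imread("pics/s2.png")
cv2.imwrite("pics/v2.png",np.vstack([np.hstack([cv2.resize(a,(400,250)),cv2.resize(b,(400,250))]),cv2.resize(s[150:320,280:500],(453,350))[:,:453].copy() if 0 else np.hstack([cv2.resize(s[150:320,280:500],(453,350)),np.zeros((350,347,3),np.uint8)])]))
E
```

```text
6.2083 [0.14427398 0.49486146 0.20937676]
True [ 600.77724853 -201.1785816    81.80690197] tip z 67.64882926853198 [-0.3703456  -0.27650263 -0.24156739] 7.7
```

View pics/v2.png

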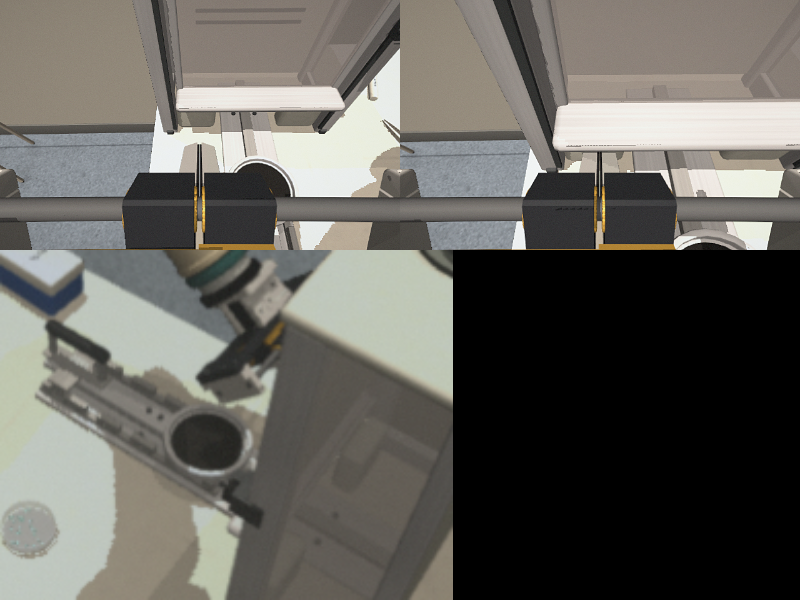

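The finger is now at the rail's underside, so the sash is about 20 mm up (rail top about 104 mm). I'll push up 80 mm and look at the rail and pointer from close by.

```bash
cat > s2.py <<'E'
from h import *
p=get_eef_pos();move_linear(p+[0,0,80],rate=60)
print(get_eef_pos(),get_contact_force(),get_t())
w=snap("wrist","w3");s=snap("scene","s3");t=snap("top","t3")
np.save("w3.npy",dict(R=w["R"],t=w["t"],camera_matrix=w["camera_matrix"],k1=w["k1"]),allow_pickle=True)
for z in(190,200,210,220):
    print(z,[proj(d,[H(-26,-122,z)]).round(1).tolist() for d in(w,s,t)])
print("rail front ends z184",[proj(d,[H(-36,-118,184),H(-36,118,184)]).round(1).tolist() for d in(w,s,t)])
a=cv2.resize(w["img"],(480,300));b=cv2.resize(s["img"][225:300,360:440],(320,300),interpolation=cv2.INTER_CUBIC)
u,v=proj(w,[H(-26,-122,200)])[0];u=int(np.clip(u,60,580));v=int(np.clip(v,50,350))
c=cv2.resize(w["img"][v-50:v+50,u-60:u+60],(360,300),interpolation=cv2.INTER_CUBIC);e=cv2.resize(t["img"][235:275,415:473],(435,300),interpolation=cv2.INTER_CUBIC)
print("crop origin",u-60,v-50)
cv2.imwrite("pics/v3.png",np.vstack([np.hstack([a,b]),np.hstack([c,e,np.zeros((300,5,3),np.uint8)])]))
E
python3 s2.py
```

```text
[ 600.25056054 -200.86498929  161.68254388] [-1.93326828  4.31371359 -2.904024  ] 9.2833
190 [[[807.6, 204.9]], [[396.8, 264.3]], [[437.8, 253.2]]]
200 [[[836.3, 190.9]], [[397.5, 261.3]], [[439.0, 253.3]]]
210 [[[868.6, 175.2]], [[398.1, 258.2]], [[440.1, 253.3]]]
220 [[[905.4, 157.3]], [[398.8, 255.0]], [[441.3, 253.4]]]
rail front ends z184 [[[800.8, 232.4], [245.6, 230.9]], [[393.0, 261.9], [453.3, 186.9]], [[432.9, 251.3], [432.4, 154.9]]]
crop origin 520 140
```

View pics/v3.png

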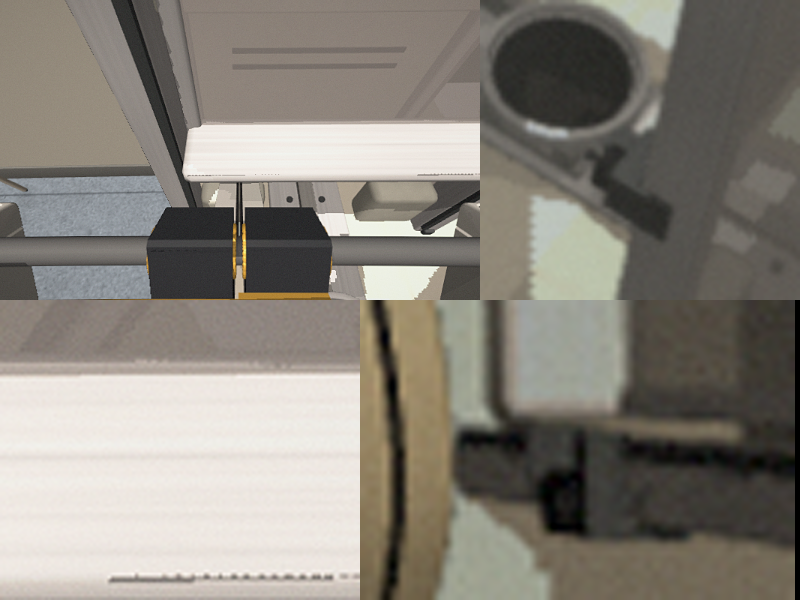

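The sash followed to about z 184 and the rail's left end sits at wrist (248,229). The pointer is out of the wrist view and hard to read in the scene view. I'll back off and look at the pointer and rail end from close by, nearly level, from two places.

```bash
cat > s3.py <<'E'
from h import *
import pickle
R=lean(np.radians(50));P=lambda x,y,z,R=R:H(x,y,z)-22*R[:,2]
p=get_eef_pos();move_linear(p-[0,0,25],rate=100);move_linear(p-[0,0,25]-110*ex,rate=200)
R7=lean(np.radians(70));D=[]
for y,z in((-60,190),(-130,215)):
    try: move_pose(P(-150,y,z,R7),R7)
    except PlanningError as e: print(e);continue
    hold(.2);w=snap("wrist",f"w4_{len(D)}");D.append(w)
    c=-w["R"].T@w["t"];print("cam",c,get_eef_pos(),get_t())
    print(proj(w,[H(-26,-122,199),H(-26,-122,220),H(-36,-118,184),H(-36,118,184)]).round(1).tolist())
pickle.dump(D,open("w4.pkl","wb"))
cv2.imwrite("pics/v4.png",np.hstack([cv2.resize(d["img"][:,160:],(400,333))[:, :] for d in D]))
E
python3 s3.py
```

```text
cam [460.06227415  56.07627926 319.78139713] [457.19766273 -67.59498981 197.49649598] 11.4583
[[395.3, 133.3], [398.6, 108.2], [390.3, 155.6], [97.7, 156.1]]
cam [389.87994463  58.6900782  344.30362625] [387.19494177 -65.21909184 222.09697595] 12.1083
[[309.6, 159.8], [309.2, 137.1], [304.9, 180.9], [24.6, 181.0]]
```

View pics/v4.png

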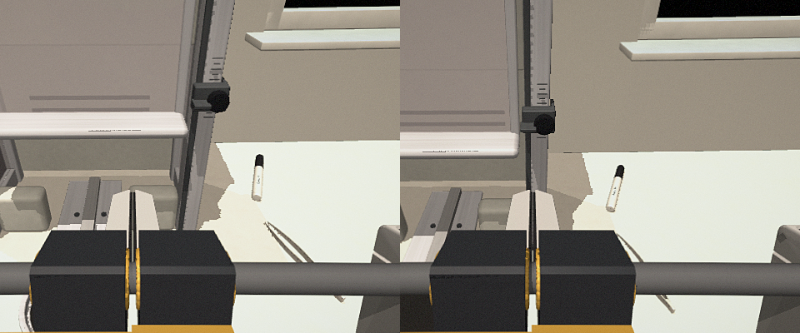

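Both wrist views show the dark pointer clamp and its black thumbscrew just above the rail's right end. The thumbscrew is at about (421,120) in view 1 and (333,149) in view 2. I'll refine these numerically.

```bash
cat > s4.py <<'E'
from h import *
import pickle
D=pickle.load(open("w4.pkl","rb"))
px=[]
for d,(u,v) in zip(D,((421,120),(333,149))):
    g=cv2.cvtColor(d["img"],cv2.COLOR_BGR2GRAY)[v-22:v+22,u-22:u+22]
    m=(g<42).astype(np.uint8);n,l,st,c=cv2.connectedComponentsWithStats(m);k=1+st[1:,4].argmax()
    p=(c[k][0]+u-22,c[k][1]+v-22);px.append(p);print(p,st[k])
X=tri(list(zip(D,px)));h=X-O;print("knob hood",h@ex,h@ey,X[2])
for d,p in zip(D,px):
    c,v=ray(d,p)
    for hx in(-30,-22,-14): s=(hx-(c-O)@ex)/(v@ex);Y=c+s*v;print(hx,(Y-O)@ey,Y[2])
ims=[cv2.resize(d["img"][v-35:v+55,u-60:u+40],(400,360),interpolation=cv2.INTER_CUBIC) for d,(u,v) in zip(D,((421,120),(333,149)))]
cv2.imwrite("pics/v5.png",np.hstack(ims))
E
python3 s4.py
```

```text
(np.float64(421.0184563758389), np.float64(121.76510067114094)) [  0  10  37  28 596]
(np.float64(331.62), np.float64(150.43)) [  0   6  36  38 600]
knob hood -29.175617509391227 -140.38289423422827 209.78784789005144
-30 -139.99276505473048 210.455689938202
-22 -142.44918975786862 207.13531474768152
-14 -144.9056144610068 203.81493955716104
-30 -140.4481753969903 209.8680620083382
-22 -140.78420132519108 205.80265147300804
-14 -141.1202272533919 201.73724093767785
```

View pics/v5.png

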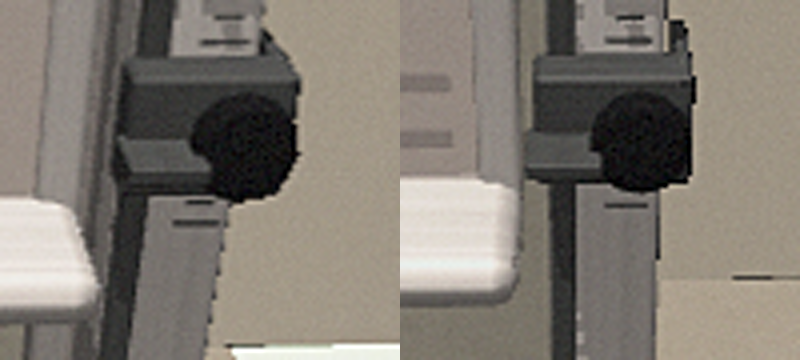

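Relative to the pointer's prong (front upper edge at view 1 row 130, view 2 row 157), the rail's front upper edge (rows 157 and 185) is about 24 mm low. I'll raise it by that much and check from the same viewpoint.

```bash
cat > s5.py <<'E'
from h import *
R=lean(np.radians(50))
p=np.array([600.25,-200.86,161.7-25])
move_pose(p-110*ex,R);move_linear(p,rate=150);move_linear(p+[0,0,15],rate=120);move_linear(p+[0,0,49],rate=50)
print(get_contact_force(),get_eef_pos());hold(.1)
move_linear(p+[0,0,25],rate=100);move_linear(p+[0,0,25]-110*ex,rate=200)
R7=lean(np.radians(70));move_pose(H(-150,-60,190)-22*R7[:,2],R7);hold(.2)
w=snap("wrist","w6");print(get_t())
cv2.imwrite("pics/v6.png",cv2.resize(w["img"][80:180,340:460],(600,500),interpolation=cv2.INTER_CUBIC))
E
python3 s5.py
```

```text
[-1.83108029  2.55580201 -1.26873517] [ 600.53445556 -200.62528486  185.95083192]
17.1333
```

View pics/v6.png

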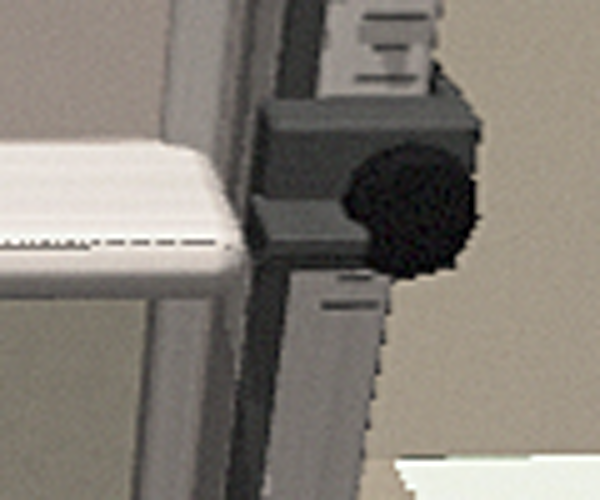

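The rail's top front edge (row ~245) is level with the pointer's upper edge (row ~242), within about 2 mm. Now to the flask.

```bash
cat > s6.py <<'E'
from h import *
def down(sg): 
    z=np.array([0,0,-1.]);y=sg*ey;return np.column_stack([np.cross(y,z),y,z])
c=np.array([550.5,387.,0])
T=np.array([515.3,-113.5,0])
grip(1.0)
p=get_eef_pos();move_linear(p-60*ex+[0,0,60],rate=200)
def pick(sg):
    return [ik(q,down(sg)) for q in(c+[0,0,230],c+[0,0,114],T+[0,0,230],T+[0,0,152])]
R=None
for sg in(1,-1):
    a=pick(sg);ok=all(x is not None for x in a);print(sg,ok,[np.round(x,2).tolist() for x in a] if ok else a)
    if ok and (R is None or np.abs(a[0][6])<best): R=down(sg);best=np.abs(a[0][6]);S=sg
move_pose(c+[0,0,235],R);hold(.2);w=snap("wrist","w7")
u,v=proj(w,[c+[0,0,120]])[0];im=w["img"].astype(int);m=((im[...,0]>im[...,2]+50)&(im[...,0]>im[...,1]+50)).astype(np.uint8)
n,l,st,ce=cv2.connectedComponentsWithStats(m)
print("S",S,"pred",u,v,[(st[i].tolist(),ce[i].round(1).tolist(),onz(w,ce[i],117).round(1).tolist()) for i in range(1,n) if st[i,4]>150],get_t())
print("cam",-w["R"].T@w["t"])
E
python3 s6.py
```

```text
1 True [[-1.18, 0.93, 1.14, 1.46, -0.85, 1.31, 0.01], [-1.13, 1.0, 0.96, 1.56, -0.9, 1.07, 0.05], [-0.23, 0.51, 0.59, 1.87, -0.36, 0.87, 0.52], [-0.11, 0.59, 0.41, 1.94, -0.36, 0.68, 0.5]]
-1 True [[-0.37, 0.71, -0.52, 1.43, 0.37, 1.1, 2.16], [-0.37, 0.83, -0.51, 1.54, 0.48, 0.9, 2.07], [0.63, 0.53, -0.69, 1.84, 0.42, 0.92, 2.87], [0.52, 0.61, -0.54, 1.92, 0.45, 0.73, 2.84]]
S 1 pred 319.4865756499704 200.1900567892561 [([298, 171, 44, 48, 1604], [319.5, 194.9], [550.6, 390.5, 117.0]), ([18, 199, 53, 59, 666], [48.4, 229.2], [330.5, 366.6, 117.0]), ([3, 209, 37, 23, 199], [16.1, 217.9], [307.1, 376.8, 117.0])] 21.0083
cam [552.11473669 459.61540845 391.97399706]
```

```bash
cat > s7.py <<'E'
from h import *
c=np.array([550.6,388.5,0]);T=np.array([515.3,-113.5,0])
move_linear(c+[0,0,150],rate=150);move_linear(c+[0,0,114.5],rate=60)
grip(0.2,20);print("width mm",get_gripper_width()*94,get_gripper_force())
move_linear(c+[0,0,222],rate=120);print(get_contact_force(),get_gripper_width()*94)
move_linear(T+[0,0,222],rate=200);move_linear(T+[0,0,165],rate=100);hold(.1)
r=move_linear(T+[0,0,147],rate=25,stop_force=1.5)
print(r,get_eef_pos(),get_contact_force(),get_t())
snap("wrist","w8");snap("scene","s8")
E
python3 s7.py
```

```text
width mm 34.66646464316797 19.999984012974892
[ 0.12909239 -1.34344949 -2.22358364] 34.38711987427367
True [ 515.35973165 -113.37517669  150.26837713] [0.41425999 0.61697682 3.04947809] 28.5167
```

It touched down at TCP z 150.3, where 150.5 was expected on the tray floor, so the foot is inside the lip and centred within 8.5 mm. Next: release, take the bar, lift it and slide the carriage in.

```bash
cat > s8.py <<'E'
from h import *
p=get_eef_pos();grip(0.75);hold(.3);move_linear(p+[0,0,70],rate=120);hold(.1)
w=snap("wrist","w9");im=w["img"].astype(int);m=((im[...,0]>im[...,2]+50)&(im[...,0]>im[...,1]+50)).astype(np.uint8)
n,l,st,ce=cv2.connectedComponentsWithStats(m);k=1+st[1:,4].argmax();print("cap",st[k],onz(w,ce[k],153))
G=np.array([519.1,65.,0])
move_linear(G+[0,0,150],rate=200);move_linear(G+[0,0,82],rate=80)
f0=get_contact_force();grip(0.0,30);print("grip width",get_gripper_width()*94,get_contact_force()-f0,get_t())
q=get_eef_pos();move_linear(q+[0,0,17],rate=40);print("lift",get_contact_force()-f0,get_eef_pos())
r=move_linear(q+[0,0,17]+40*ex,rate=60,stop_force=12);print("slide",r,get_contact_force()-f0,get_eef_pos(),get_t())
E
python3 s8.py
```

```text
cap [ 293  189   53   57 2374] [ 514.8525681  -110.98719324  153.        ]
grip width 15.755126126235439 [ 3.17444544  0.5290319  -2.8728452 ] 33.525
lift [ 2.81426664 -0.97457066 -3.40203817] [520.06432728  64.94391147  99.17883855]
slide False [ 4.62550035 -1.49820193 -3.7324208 ] [519.48477225  24.13000521  99.19444327] 34.9167
```

```bash
cat > s9.py <<'E'
from h import *
q=get_eef_pos()
move_linear(q+138*ex+[1.2,0,0],rate=60);f1=get_contact_force();print(f1,get_eef_pos())
r=move_linear(q+157*ex+[1.5,0,0],rate=20,stop_force=5);e=get_eef_pos();print("stop",r,e,(e-q)@ex+41,get_contact_force()-f1)
e=e-2.5*ex;move_linear(e,rate=20);move_linear(e-[0,0,17],rate=40);print("down",get_contact_force()-f1,get_eef_pos())
grip(0.4);hold(.4);p=get_eef_pos();move_linear(p-[0,0,0]+[0,0,70],rate=120)
hold(.2);w=snap("wrist","w10");s=snap("scene","s10");t=snap("top","t10");print(get_t())
a=w["img"][:,:400];cv2.imwrite("pics/v10.png",np.vstack([np.hstack([cv2.resize(w["img"],(480,300)),cv2.resize(s["img"][160:310,330:490],(320,300))]),cv2.resize(t["img"][150:280,280:627],(800,300))]))
E
python3 s9.py
```

```text
[ 2.19046097  0.38269499 -4.1947017 ] [ 517.66336285 -113.78434656   99.15325694]
stop True [ 517.56058273 -127.47752734   98.418763  ] 192.61761902752457 [-1.06602958 -1.56378737  0.36965066]
down [-2.49799936 -0.61450875 10.17474102] [ 517.65471427 -125.294285     81.89531375]
40.9583
```

View pics/v10.png

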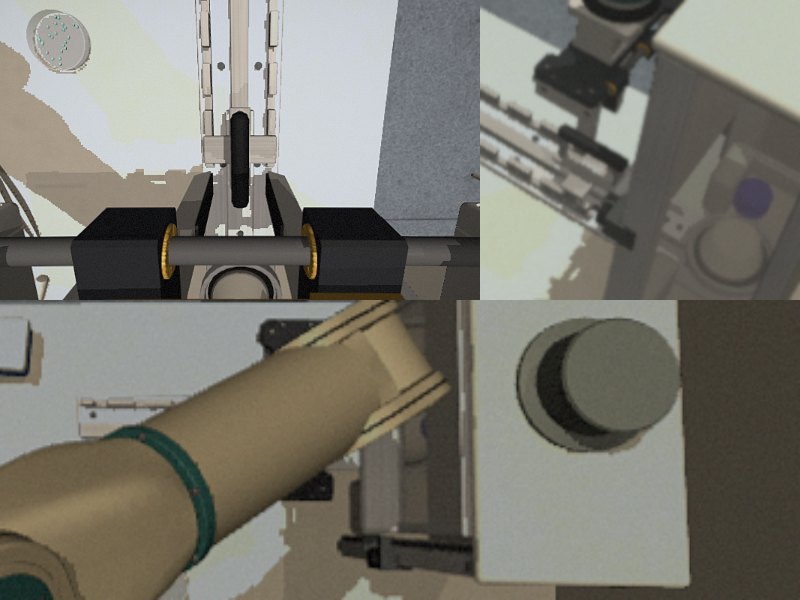

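The flask stands upright on the tray inside the hood: the cap is at about (753,198) in the scene crop, and the bar is down with TCP z 81.9 as at the start. Closing the sash now.

```bash
cat > s10.py <<'E'
from h import *
R=lean(np.radians(42));P=lambda x,y,z:H(x,y,z)-22*R[:,2]
p=get_eef_pos();move_linear(p-100*ex+[0,0,90],rate=200);grip(0.0,10)
move_pose(P(-90,87,265),R);move_linear(P(-24,87,240),rate=150);hold(.1)
r=move_linear(P(-24,87,195),rate=40,stop_force=1.5);e=get_eef_pos();print("touch",r,(e+22*R[:,2])[2],get_contact_force())
z=(e+22*R[:,2])[2];f=get_contact_force()
move_linear(P(-24,87,z-100),rate=80);print(get_contact_force()-f,get_t())
r=move_linear(P(-24,87,z-150),rate=25,stop_force=9);e=get_eef_pos();print("closed",r,(e+22*R[:,2])[2],get_contact_force()-f)
move_linear(e+[0,0,15],rate=60);move_linear(e+[0,0,35]-140*ex,rate=200);hold(.3);s=snap("scene","s11");w=snap("wrist","w11");print(get_t(),get_contact_force(),proj(w,[H(-36,-118,84),H(-36,-118,94)]).tolist(),proj(w,[H(-36,118,84),H(-36,118,94)]).tolist())
E
python3 s10.py
```

```text
touch True 214.45636222696484 [0.4715595  0.11160379 0.52857005]
[-1.12470001  0.9968924  -0.39058262] 46.9917
closed True 89.45460101982145 [0.98833612 1.94627343 5.36115738]
49.75 [ 0.02551576  0.5758704  -0.74894459] [[574.2515038178726, 111.16107826371677], [582.6052041816472, 102.36310898971442]] [[279.54877968372386, 111.61766662883342], [278.32488567083914, 102.91842163349807]]
```

```bash
python3 - <<'E'
from h import *
w=snap("wrist");g=cv2.cvtColor(w["img"],cv2.COLOR_BGR2GRAY)
for y in(60,100):
  print([(n,proj(w,[H(x,y,z)])[0].round(1).tolist()) for n,x,z in(("back",-2,84),("top",-36,84),("bot",-36,70))])
  u=int(proj(w,[H(-36,y,84)])[0][0]);print(u,g[70:150:2,u].tolist())
E
```

```text
[('back', [350.0, 80.4]), ('top', [351.7, 111.4]), ('bot', [350.3, 122.7])]
351 [111, 113, 123, 125, 160, 228, 223, 225, 226, 223, 230, 225, 224, 226, 224, 228, 226, 229, 226, 228, 223, 226, 213, 193, 166, 61, 165, 154, 154, 153, 157, 152, 156, 155, 154, 153, 152, 158, 152, 151]
[('back', [302.9, 80.3]), ('top', [302.1, 111.4]), ('bot', [302.7, 122.7])]
302 [132, 137, 116, 117, 157, 230, 225, 225, 223, 219, 228, 220, 221, 219, 222, 228, 225, 224, 223, 228, 216, 224, 113, 190, 173, 66, 100, 94, 95, 98, 98, 93, 91, 133, 171, 164, 143, 150, 149, 147]
```

```bash
python3 -c "
from cell import *
print(close_job(),get_t())"
```

```text
the job is handed in; nothing more can be done
the job is handed in; nothing more can be done
```

I handed the job in at about 50 s of the 72 s limit, but the interface gave no verdict. By my checks, the sash was raised level with the pointer, the flask stands on the tray in the innermost notch with the bar down, the sash is closed, and the arm is clear.

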